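# Square up the reagent jars with a ruler

### The job

Take the ruler by its grip bar and, with its straight edge, push the five amber jars on the white stand back into one straight row, pressing gently for a moment so that every jar is seated against the lip at the back at the same time. Then draw the ruler off and lay it flat on the bench. Keep the jars upright, move them with nothing but the ruler, and leave the meter and the two big bottles alone.

Things in the scene. Friction and masses are not known exactly. Their poses are not given: they have to be found in the camera images.
- ruler_grip (a point): Aluminium safety ruler, flat on the bench at its left or right side, blade down: blade 320 x 64 x 6 mm, 0.32 kg, with an upright black grip bar along it (14 mm thick, 160 mm long, top 44 mm above the blade's underside). This point: middle of the grip bar, 31 mm above the underside, near the centre of mass. Axes: y along the ruler, x across it towards the front (working) edge, z up.
- ruler_edge (a point): Middle of the ruler's straight front (working) edge, half-way up the 6 mm blade; axes as ruler_grip. It is 52 mm from ruler_grip in +x (the blunt rear edge is 12 mm from ruler_grip in -x). The front edge bears a bright steel strip and graduation marks.
- stand: White reagent stand, fixed to the bench: a level flat board 360 mm long (y), 160 mm deep (x), 18 mm thick, its top 43 mm above the bench, on four feet; open in front and at the ends. Origin: under its middle, at bench level. Axes: x away from the robot, y along it, z up.
- lip: Low aluminium stop lip along the back of the stand: 360 mm long, 14 mm high above the board, 4 mm thick. Rigid, but only pressed into a groove: it must bear no more than 10 N in all; about 1.5 N on each jar seats the row. Origin: middle of its front face (towards the jars), level with the board's top, 66 mm in +x from the stand's middle. Axes: x square to the lip, away from the robot; y along it; z up.
- jar1_mid (a point): Squat amber glass jar, white screw cap, paper label with an orange band; 46 mm across, 76 mm tall, 0.09 to 0.29 kg (part full). Stands loose on the stand (friction 0.26 to 0.44), 20 to 75 mm short of the lip, 2 mm or more from its neighbours. Straight sides up to 52 mm. This point: its centre, half-way up (38 mm); z up. Touching the lip, it is 23 mm in front of the lip's face.
- jar2_mid (a point): Squat amber glass jar, white screw cap, paper label with a blue band; 46 mm across, 76 mm tall, 0.09 to 0.29 kg (part full). Stands loose on the stand (friction 0.26 to 0.44), 20 to 75 mm short of the lip, 2 mm or more from its neighbours. Straight sides up to 52 mm. This point: its centre, half-way up (38 mm); z up. Touching the lip, it is 23 mm in front of the lip's face.
- jar3_mid (a point): Squat amber glass jar, white screw cap, paper label with an orange band; 46 mm across, 76 mm tall, 0.09 to 0.29 kg (part full). Stands loose on the stand (friction 0.26 to 0.44), 20 to 75 mm short of the lip, 2 mm or more from its neighbours. Straight sides up to 52 mm. This point: its centre, half-way up (38 mm); z up. Touching the lip, it is 23 mm in front of the lip's face.
- jar4_mid (a point): Squat amber glass jar, white screw cap, paper label with a green band; 46 mm across, 76 mm tall, 0.09 to 0.29 kg (part full). Stands loose on the stand (friction 0.26 to 0.44), 20 to 75 mm short of the lip, 2 mm or more from its neighbours. Straight sides up to 52 mm. This point: its centre, half-way up (38 mm); z up. Touching the lip, it is 23 mm in front of the lip's face.
- jar5_mid (a point): Squat amber glass jar, white screw cap, paper label with a blue band; 46 mm across, 76 mm tall, 0.09 to 0.29 kg (part full). Stands loose on the stand (friction 0.26 to 0.44), 20 to 75 mm short of the lip, 2 mm or more from its neighbours. Straight sides up to 52 mm. This point: its centre, half-way up (38 mm); z up. Touching the lip, it is 23 mm in front of the lip's face.
- meter_mid (a point): Bystander: white hand-held meter with a yellow patch, 62 x 150 x 26 mm (x, y, z), lying on the bench on the side opposite to the ruler; its centre.
- brown_mid (a point): Bystander: tall amber bottle, 90 mm across, 205 mm tall, on the bench beyond one end of the stand; its centre.
- white_mid (a point): Bystander: white plastic bottle with a blue cap, 84 mm across, 170 mm tall, on the bench beyond the other end of the stand; its centre.

How it is judged:
By the outcome, as a careful person would: the job done as asked, in the order asked, and still so for the second after the job is handed in, with the robot touching nothing.
It also fails if it takes over 70 s, if anything falls off the work surface, if the arm or the gripper's body presses on something with over 40 N, if the wrist force passes 120 N, or if a joint passes its speed limit or range.

### The arm

A 7-joint arm with a two-finger parallel gripper is mounted at the origin on the work surface. World frame = base frame: x ahead of the robot, y to its left, z up, the work surface at z = 0. Lengths are in m, angles in rad, forces in N, time in s.
With the tool pointing down it reaches from about 0.425 to 0.875 m from the base axis. Payload 4.7 kg.
Tool frame: the origin (TCP) lies midway between the tips of the shut fingers; the grasp point (between the pads) lies 19 mm behind it (ctrl.grip_point_offset is the distance from the TCP to the grasp point, in m); z points along the fingers, y is the line along which they close (so a half turn about z gives the same grasp; the last joint's range is limited). The gripper opens to 87 mm and grips with 3 to 60 N. Pads are 19 mm wide; open, the fingers measure 117 mm over their backs; the gripper's body (75 mm by 190 mm) begins 51 mm behind the grasp point.
Start: joints at [-1.202, 0.321, -0.07, 1.45, 0.023, 1.371, -0.057], TCP at [0.226, 0.61, 0.223] pointing down, gripper open.
Joint ranges: [-2.86, 2.86], [-0.3, 2.09], [-1.38, 1.24], [0.06, 2.45], [-1.56, 4.7], [0.09, 2.05], [-2.69, 2.69]. Speed limits (rad/s): [2.57, 2.57, 3.14, 3.14, 3.14, 3.14, 3.14].

### API

Orientations are given as a rotation vector (axis times angle).
In Python, from bench import ctrl gives the robot as it stands.
- The arm moves only by the tool move_arm, never from a script. Its argument "increments" is text: rows parted by semicolons, each of 7 numbers parted by spaces: the shift along the world's x, y, z in mm, then the turn, a rotation vector about the world's x, y, z in degrees, then the closure in counts, from 0 (fully open) to 255 (shut). A call has exactly 8 rows; each row shifts and turns the commanded pose from where the row before left it; what a row does not reach is not made up. A row lasts 1/12 s, in which the tool goes at most 41.7 mm and 7.16 degrees, less where a joint would pass 70% of its speed; a pose out of reach is approached as far as the arm can. A call with a gripper value outside its range is refused whole. The fingers move at their own pace and stop on an object; "grip_force" is the grip in N (left out, the last holds). Time passes only in rows, so rows that do not move let the fingers close, or fill a call up. It gives the time, the measured TCP pose, the force, the opening and the grip force at its end, in the units of the state.
- ctrl.get_state(): the state, without advancing time (a new reading comes with each control period).
- ctrl.get_image(name): name is "scene" or "top" or "wrist"; returns a dict with "frame" (384x512x3 uint8, red, green, blue), "depth" (384x512 float32, m along the optical axis (not along the pixel's ray), 0 where there is no reading), "fx", "fy", "cx", "cy" (pixels), "position" and "orientation" of the camera in the world. Camera axes: x right, y down, z forward; pixel columns grow to the right and rows downward; lengths in m; the calibration is good to about 2 mm. A picture is of the moment at which its call begins.
- ctrl.close_job(): hands the job in; it is judged then, once.
Trained networks look in a picture, given as the dict that the camera call returned (one of the last four; its "shot" number tells which), for a name from the list of things; names that differ only in an ending like _2 or _b are one class to them, and where a whole thing is asked for, a point or a joint stands for the part that bears it (a point fixed in the world has none). Each returns a list of dicts, best first, with "score" (0 to 1); they miss things now and then, are a little off and sometimes report something else, mostly with a low value. They report only what shows in the picture. A call takes as long as a camera call.
- ctrl.find_in(target, picture): "centre" ([x, y, z] in m, in world coordinates, good to about 4 mm: the middle of the surface that is visible of it).
- ctrl.silhouettes(target, picture): "region" (384x512 bool, what is visible of it).
The state is a dict: "time": time; "joint_positions": joint angles; "qd": joint speeds; "joint_torque": joint torques, N m; "position": TCP position; "tool_rot": TCP orientation; "ft_force": force on the tool from outside, world axes, zero at the start; "torque": the same for the moment, N m; "grip_width": opening from 0.0 (shut) to 1.0 (fully open); "grip_force": force on a finger pad.
Only numpy, scipy, OpenCV 4.12 (cv2) and the standard library are available. Lean on these libraries where they do the work, as an engineer would, in place of code of your own. Each camera call takes 0.05 s, during which the arm holds its last target. There are 200 camera calls.

## Working session

There is one attempt and no reset: what is moved stays moved. The work goes in short steps, Python scripts to look and compute and a tool call to move; the robot and the scene stay as the last step left them, time stands still between calls to the robot, and variables do not carry over. Pictures are saved under pics/ and viewed, at most 10 in all, crops included, and the job is handed in when it is done.

Besides the shell and the picture viewer there is one more tool, called after "Request:" by a JSON object that holds its "name" and its "arguments". move_arm: Moves the arm, as the interface text tells. Its arguments: {"type":"object","properties":{"increments":{"type":"string"},"grip_force":{"type":"number"}},"required":["increments"]}

```bash
mkdir -p pics; ls
cat > h.py <<'E'
import numpy as np, cv2
from scipy.spatial.transform import Rotation as R
from bench import ctrl
def Rm(o):
    o=np.array(o,float)
    return o if o.shape==(3,3) else R.from_rotvec(o).as_matrix()
def pts(p,mask=None):
    d=p["depth"]; v,u=np.nonzero((d>0)&(mask if mask is not None else True))
    z=d[v,u]; c=np.c_[(u-p["cx"])/p["fx"]*z,(v-p["cy"])/p["fy"]*z,z]
    return c@Rm(p["orientation"]).T+np.array(p["position"])
def save(p,n): cv2.imwrite("pics/"+n,p["frame"][...,::-1])
E
python3 - <<'E'
from h import *
s=ctrl.get_state(); print({k:np.round(s[k],3) for k in s}, ctrl.grip_point_offset)
for n in("top","scene"):
    p=ctrl.get_image(n); save(p,n+"0.png"); print(n,np.round(p["position"],3),np.round(p["orientation"],3),p["fx"])
    for t in["ruler_grip","ruler_edge","stand","lip","jar1_mid","jar2_mid","jar3_mid","jar4_mid","jar5_mid","meter_mid","brown_mid","white_mid"]:
        print(t,[(np.round(r["centre"],3).tolist(),round(r["score"],2)) for r in ctrl.find_in(t,p)[:5]])
im=[cv2.imread(f"pics/{n}0.png") for n in("top","scene")]
cv2.imwrite("pics/both.png",cv2.resize(np.vstack(im),(450,600)) )
E
```

```text
pics
{'time': np.float64(0.0), 'joint_positions': array([-1.202,  0.322, -0.07 ,  1.452,  0.023,  1.371, -0.057]), 'qd': array([-0.001, -0.001, -0.   ,  0.   , -0.   ,  0.001,  0.001]), 'joint_torque': array([ 0.0000e+00, -4.9130e+01, -4.0400e-01, -3.1252e+01, -6.4000e-02,
        4.4000e-02,  0.0000e+00]), 'position': array([0.226, 0.609, 0.221]), 'tool_rot': array([-5.540e-01, -3.092e+00,  3.000e-03]), 'ft_force': array([0.773, 0.11 , 0.568]), 'torque': array([ 0.034,  0.05 , -0.053]), 'grip_force': np.float64(0.0), 'grip_width': np.float64(1.001)} 0.0187
top [ 0.34  -0.01   1.254] [-2.117  2.12  -0.205] 477.445367264873
ruler_grip [([0.431, 0.378, 0.011], 0.62)]
ruler_edge [([0.43, 0.38, 0.008], 0.79)]
stand [([0.611, 0.045, 0.049], 0.74)]
lip [([0.687, 0.06, 0.056], 0.71)]
jar1_mid [([0.626, -0.067, 0.121], 0.56), ([0.588, 0.038, 0.115], 0.43)]
jar2_mid [([0.62, -0.011, 0.117], 0.64)]
jar3_mid [([0.588, 0.042, 0.114], 0.59)]
jar4_mid [([0.597, 0.102, 0.123], 0.87)]
jar5_mid [([0.588, 0.154, 0.119], 0.84), ([0.432, 0.378, 0.003], 0.63)]
meter_mid [([0.428, -0.375, 0.025], 0.95), ([0.684, 0.355, 0.129], 0.64), ([0.618, -0.013, 0.119], 0.55)]
brown_mid [([0.696, -0.334, 0.133], 0.95)]
white_mid [([0.686, 0.357, 0.129], 0.88), ([0.585, 0.043, 0.117], 0.71)]
scene [ 1.325 -0.356  0.935] [-2.03  -1.308  0.541] 492.70417740736224
ruler_grip []
ruler_edge [([0.474, 0.363, 0.005], 0.68)]
stand [([0.665, 0.022, 0.04], 0.58)]
lip [([0.695, 0.042, 0.055], 0.82)]
jar1_mid [([0.653, -0.076, 0.1], 0.75)]
jar2_mid [([0.643, -0.017, 0.094], 0.65)]
jar3_mid [([0.614, 0.043, 0.097], 0.98), ([0.474, 0.362, 0.004], 0.28)]
jar4_mid [([0.613, 0.093, 0.098], 0.71)]
jar5_mid [([0.61, 0.152, 0.098], 0.86)]
meter_mid [([0.437, -0.383, 0.029], 0.8)]
brown_mid [([0.744, -0.353, 0.125], 0.69)]
white_mid [([0.72, 0.348, 0.103], 0.62)]
```

View pics/top0.png

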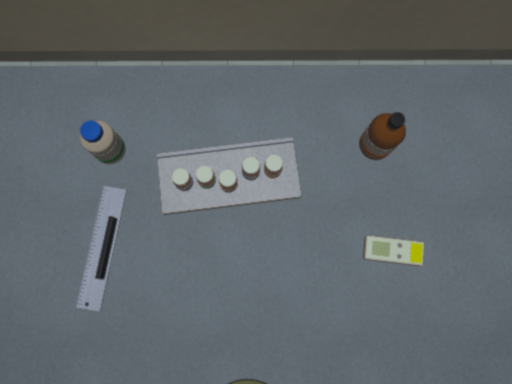

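View pics/scene0.png

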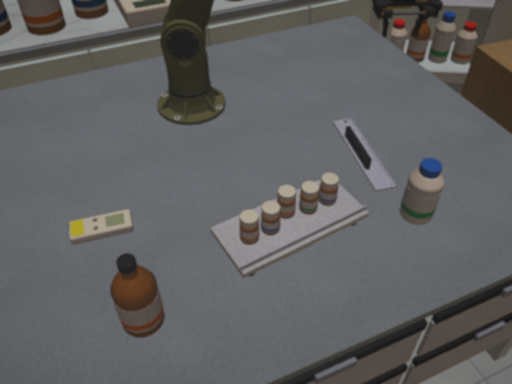

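The top view shows the ruler at left, pixels (78–125, 187–310). Its bar is towards the right edge, so the graduated front edge faces left (+y). The stand is at (160–300, 140–212) with the lip at the top, and the five jar caps are near row 160–180. The scene view agrees.

```bash
cat > m.py <<'E'
from h import *
def rect(P):
    (c,s,a)=cv2.minAreaRect((P[:,:2]*1000).astype(np.float32)); return np.round(c,1),np.round(s,1),round(a,2)
def axis(P):
    c=np.median(P,0); w=np.linalg.svd(P[:,:2]-P[:,:2].mean(0),full_matrices=False)[2][0]
    return np.round(P.mean(0),4), round(float(np.degrees(np.arctan2(w[1],w[0]))),2)
E
python3 - <<'E'
from m import *
p=ctrl.get_image("top")
for t in("stand","lip","ruler_grip"):
    for r in ctrl.silhouettes(t,p)[:1]:
        m=r["region"]; P=pts(p,m); print(t,r["score"],m.sum(),np.round(np.percentile(P[:,2],[5,50,95]),3),rect(P),axis(P))
# plane at z: project pixels with known heights
def proj(mask,z):
    v,u=np.nonzero(mask); d=np.c_[(u-p["cx"])/p["fx"],(v-p["cy"])/p["fy"],np.ones(len(u))]@Rm(p["orientation"]).T
    o=np.array(p["position"]); return o+d*((z-o[2])/d[:,2])[:,None]
g=p["frame"].max(2); roi=np.zeros(g.shape,bool); roi[210:285,90:122]=1
bar=(g<60)&roi; print("bar",bar.sum(),rect(proj(bar,.044)),axis(proj(bar,.044)))
P=pts(p,bar); print(np.percentile(P[:,2],[5,50,95]))
E
```

```text
stand 0.72 3101 [0.002 0.007 0.044] (array([436.8, 380.5]), array([ 69.6, 318.4]), 80.96) (array([0.4312, 0.3773, 0.0116]), 170.68)
lip 0.91 357 [0.043 0.055 0.06 ] (array([688.6,  54.8]), array([ 13., 352.]), 8.24) (array([0.6901, 0.04  , 0.0531]), -82.82)
ruler_grip 0.55 3063 [0.002 0.007 0.044] (array([436.8, 379.8]), array([ 67.3, 321.6]), 80.77) (array([0.433 , 0.377 , 0.0118]), 170.64)
bar 454 (array([433.1, 354. ]), array([ 18.9, 154. ]), 80.64) (array([0.4319, 0.3541, 0.044 ]), 170.78)
[0.02040586 0.04187279 0.04703252]
```

Request:
{"name": "move_arm", "arguments": {"increments": "26 -30 -8 0 0 1.5 0;26 -32 -8 0 0 1.5 0;26 -32 -8 0 0 1.5 0;26 -32 -8 0 0 1.5 0;26 -32 -8 0 0 1.5 0;26 -32 -8 0 0 1.5 0;26 -32 -8 0 0 1 0;25 -31 -8 0 0 0.9 0"}}

```text
time: 2.17
position: [0.4328, 0.3562, 0.159]
tool_rot: [0.257, 3.13, 0.001]
ft_force: [0.1, 0.6, 0.6]
grip_width: 0.997
grip_force: 0.0
```

Run:
```python
from m import *
p=ctrl.get_image("wrist"); save(p,"w1.png"); s=ctrl.get_state(); print(s["position"],s["tool_rot"],p["position"],p["fx"])
g=p["frame"].max(2); P=pts(p,g<60); P=P[(P[:,2]>.038)&(P[:,2]<.052)&(abs(P[:,0]-.432)<.12)&(abs(P[:,1]-.355)<.06)]
print(len(P),rect(P),axis(P),np.median(P[:,2]))
Ry=Rm(s["tool_rot"])[:,1]; print(np.degrees(np.arctan2(Ry[1],Ry[0])))
```

```text
[0.43907811 0.3465542  0.15732483] [ 0.27347252  3.12622219 -0.01003348] [0.34800705 0.36903324 0.32010501] 265.0475765044752
1037 (array([433.4, 358. ]), array([ 10. , 155.3]), 80.4) (array([0.439 , 0.3564, 0.0427]), -9.18) 0.04276957310673535
80.00063819155964
```

View pics/w1.png

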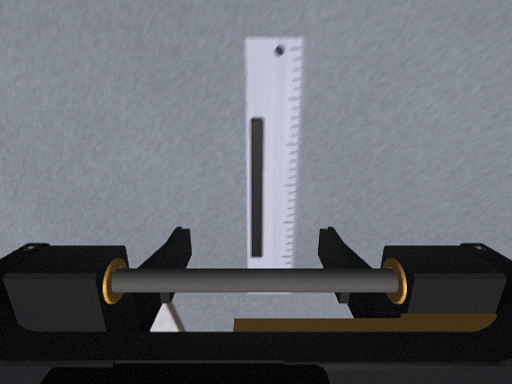

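The wrist view shows the bar at (257, 118–256) and the graduations on the other side of the blade, as expected. Next I lower over it.

Request:
{"name": "move_arm", "arguments": {"increments": "0 2 -20 0 0 0 0;0 0 -25 0 0 0 0;0 0 -25 0 0 0 0;0 0 -25 0 0 0 0;0 0 -20 0 0 0 0;0 0 -15 0 0 0 0;0 0 -8 0 0 0 0;0 0 -5 0 0 0 0"}}

```text
time: 2.88
position: [0.431, 0.3598, 0.0149]
tool_rot: [-0.258, -3.13, 0.002]
ft_force: [-0.4, 0.5, -0.1]
grip_width: 0.998
grip_force: 0.0
```

Request:
{"name": "move_arm", "arguments": {"increments": "0 0 0 0 0 0 100;0 0 0 0 0 0 255;0 0 0 0 0 0 255;0 0 0 0 0 0 255;0 0 0 0 0 0 255;0 0 0 0 0 0 255;0 0 0 0 0 0 255;0 0 0 0 0 0 255", "grip_force": 40}}

```text
time: 3.55
position: [0.4317, 0.3601, 0.0162]
tool_rot: [0.258, 3.131, 0.0]
ft_force: [0.0, -0.1, 0.5]
grip_width: 0.478
grip_force: 0.0
```

Request:
{"name": "move_arm", "arguments": {"increments": "0 0 -3 0 0 0 255;0 0 0 0 0 0 255;0 0 0 0 0 0 255;0 0 0 0 0 0 255;0 0 0 0 0 0 255;0 0 0 0 0 0 255;0 0 0 0 0 0 255;0 0 0 0 0 0 255"}}

```text
time: 4.22
position: [0.4315, 0.3601, 0.0128]
tool_rot: [-0.258, -3.131, -0.0]
ft_force: [0.7, 0.8, -1.9]
grip_width: 0.155
grip_force: 40.0
```

Request:
{"name": "move_arm", "arguments": {"increments": "0 0 0 0 0 0 255;0 0 0 0 0 0 255;0 0 10 0 0 0 255;-1 0 20 0 0 0 255;-1 0 20 0 0 0 255;-1 0 20 0 0 0 255;0 0 10 0 0 0 255;0 0 0 0 0 0 255", "grip_force": 50}}

```text
time: 4.88
position: [0.43, 0.3613, 0.096]
tool_rot: [0.258, 3.128, 0.006]
ft_force: [-0.4, 0.5, -2.8]
grip_width: 0.159
grip_force: 50.0
```

```bash
python3 - <<'E'
from m import *
p=ctrl.get_image("top"); save(p,"top1.png")
P=pts(p); roi=(P[:,0]>.5)&(P[:,0]<.74)&(P[:,1]>-.17)&(P[:,1]<.26)
B=P[roi&(P[:,2]>.036)&(P[:,2]<.064)]; print("stand",len(B),rect(B))
C=P[roi&(P[:,2]>.105)]
K=cv2.kmeans(C[:,:2].astype(np.float32),5,None,(3,50,1e-5),10,cv2.KMEANS_PP_CENTERS); 
for k in range(5):
    c=C[K[1][:,0]==k]; print(len(c),np.round(cv2.minEnclosingCircle((c[:,:2]*1000).astype(np.float32)),1) if 0 else rect(c), np.round(np.median(c,0),3))
m=max(ctrl.silhouettes("lip",p),key=lambda r:r["score"])["region"]; L=pts(p,m); L=L[(L[:,2]>.05)&(L[:,2]<.066)]
f=np.polyfit(L[:,1],L[:,0],1); r=L[:,0]-np.polyval(f,L[:,1]); f=np.polyfit(L[abs(r)<.006,1],L[abs(r)<.006,0],1)
print("lip",len(L),f,np.degrees(np.arctan(f[0])),np.percentile(L[:,1],[0,50,100]))
E
python3 -c "
import cv2;i=cv2.imread('pics/top1.png')[110:240,60:320];cv2.imwrite('pics/top1c.png',cv2.resize(i,None,fx=3,fy=3,interpolation=2))"
```

```text
stand 6689 (array([620.4,  47.3]), array([163.6, 360.3]), 6.98)
240 (array([594.9,  45.8]), array([40.2, 41. ]), 47.18) [0.594 0.046 0.119]
239 (array([627.4, -11.1]), array([41.6, 40.5]), 62.92) [ 0.627 -0.012  0.119]
248 (array([599.3, 160.7]), array([42.1, 40.7]), 13.76) [0.598 0.161 0.119]
238 (array([632. , -67.5]), array([40.8, 40.2]), 47.51) [ 0.632 -0.068  0.119]
246 (array([605.4, 102.4]), array([40.7, 40.8]), 70.09) [0.604 0.103 0.119]
lip 274 [-0.12320679  0.69481109] -7.023831684152829 [-0.1193296   0.04759498  0.23183118]
```

View pics/top1c.png

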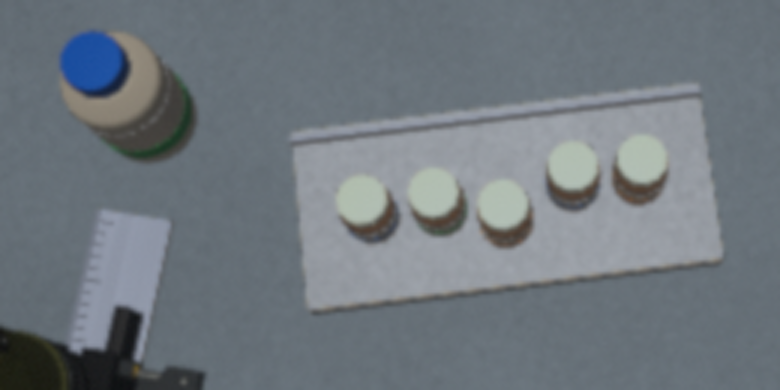

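Stand: centre (0.620, 0.047), yaw 7.0°. The jar row is centred on it, with the jars 43–69 mm short of their seated positions. Next I carry the ruler high and turn it by −73.6°.

Request:
{"name": "move_arm", "arguments": {"increments": "3 -15 12 0 0 -5 255;4 -21 12 0 0 -5 255;4 -22 12 0 0 -5 255;4 -22 12 0 0 -5 255;3 -22 12 0 0 -5 255;3 -22 7 0 0 -5 255;3 -22 0 0 0 -5 255;3 -22 0 0 0 -5 255"}}

```text
time: 5.65
position: [0.455, 0.1906, 0.1588]
tool_rot: [-1.319, -2.85, 0.002]
ft_force: [-1.1, -0.2, -2.6]
grip_width: 0.154
grip_force: 50.0
```

Request:
{"name": "move_arm", "arguments": {"increments": "4 -22 0 0 0 -5 255;4 -22 0 0 0 -5 255;4 -22 0 0 0 -5 255;4 -22 0 0 0 -5 255;4 -22 0 0 0 -5 255;4 -22 0 0 0 -5 255;3 -20 0 0 0 -3.6 255;2 -10 0 0 0 0 255"}}

```text
time: 6.32
position: [0.484, 0.0266, 0.1588]
tool_rot: [-2.088, -2.347, 0.004]
ft_force: [-0.1, 0.1, -2.6]
grip_width: 0.155
grip_force: 50.0
```

```bash
cat > st.py <<'E'
from h import *
s=ctrl.get_state(); M=Rm(s["tool_rot"]); y=M[:,1]; 
c=np.array([.6204,.0473]); e=np.radians(7.0); ex=np.array([np.cos(e),np.sin(e)]); ey=np.array([-ex[1],ex[0]])
d=s["position"][:2]-c; F=s["ft_force"]
print("t",s["time"],"pos",np.round(s["position"],4),"stand xy mm",np.round([d@ex*1e3,d@ey*1e3],1),"yaw",round(np.degrees(np.arctan2(y[1],y[0])),2),"toolz",np.round(M[:,2],3),"Fx,Fy,Fz",np.round([F[:2]@ex,F[:2]@ey,F[2]],2),"T",np.round(s["torque"],3),s["grip_width"])
E
python3 st.py
python3 - <<'E'
from m import *
p=ctrl.get_image("top"); save(p,"top2.png")
P=pts(p); r=P[(P[:,0]<.58)&(P[:,0]>.4)&(abs(P[:,1])<.25)&(P[:,2]>.13)&(P[:,2]<.17)]; print(len(r),rect(r),np.median(r[:,2]))
E
python3 st.py
```

```text
t 6.3167 pos [0.484  0.0266 0.1588] stand xy mm [-137.9   -3.9] yaw 6.69 toolz [-0.002 -0.002 -1.   ] Fx,Fy,Fz [-0.12  0.08 -2.56] T [-0.09   0.072  0.103] 0.15477382275156626
2020 (array([504.3,  26.3]), array([ 64.8, 320.3]), 6.75) 0.15219853734593547
t 6.3667 pos [0.4845 0.0256 0.1591] stand xy mm [-137.5   -5. ] yaw 6.76 toolz [-0.001 -0.002 -1.   ] Fx,Fy,Fz [-0.21 -2.07 -2.54] T [-0.296  0.004 -0.005] 0.15417504377122523
```

View pics/top2.png

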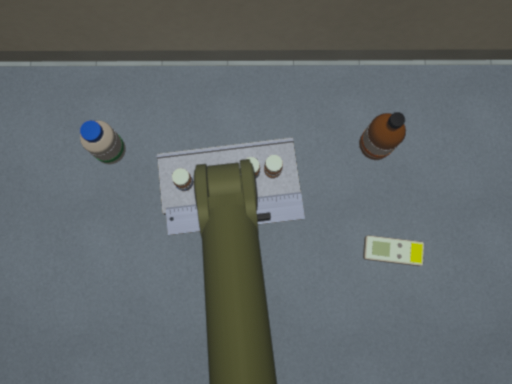

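The top view shows the ruler level in front of the stand, from (165, 205) to (303, 230), graduated edge towards the jars. Next I lower it.

Request:
{"name": "move_arm", "arguments": {"increments": "-1 3 -10 0 0 0.2 255;0 3.5 -15 0 0 0 255;0 0 -18 0 0 0 255;0 0 -18 0 0 0 255;0 0 -15 0 0 0 255;0 0 -10 0 0 0 255;0 0 -6 0 0 0 255;0 0 -3 0 0 0 255"}}

```text
time: 7.03
position: [0.4828, 0.0376, 0.0638]
tool_rot: [-2.075, -2.358, 0.002]
ft_force: [0.1, 0.5, -2.6]
grip_width: 0.159
grip_force: 50.0
```

Request:
{"name": "move_arm", "arguments": {"increments": "0 0 0 0 0 0 255;0 0 0 0 0 0 255;0 0 0 0 0 0 255;0 0 0 0 0 0 255;0 0 0 0 0 0 255;0 0 0 0 0 0 255;0 0 0 0 0 0 255;0 0 0 0 0 0 255"}}

```text
time: 7.7
position: [0.4837, 0.0365, 0.0651]
tool_rot: [2.078, 2.356, 0.0]
ft_force: [-0.1, 0.3, -2.7]
grip_width: 0.158
grip_force: 50.0
```

```bash
python3 st.py
python3 - <<'E'
from m import *
p=ctrl.get_image("scene"); save(p,"sc2.png")
i=cv2.imread("pics/sc2.png")[120:290,180:440]; cv2.imwrite("pics/sc2c.png",cv2.resize(i,None,fx=3,fy=3,interpolation=2))
E
python3 st.py
```

```text
t 7.7 pos [0.4837 0.0365 0.0651] stand xy mm [-137.    6.] yaw 7.17 toolz [ 0.  0. -1.] Fx,Fy,Fz [-0.03  0.35 -2.7 ] T [-0.047  0.092 -0.023] 0.15754370691718425
t 7.75 pos [0.4836 0.0365 0.065 ] stand xy mm [-137.1    6. ] yaw 7.17 toolz [ 0.  0. -1.] Fx,Fy,Fz [ 0.51 -0.31 -2.5 ] T [-0.042  0.1   -0.048] 0.15438851482343122
```

View pics/sc2c.png

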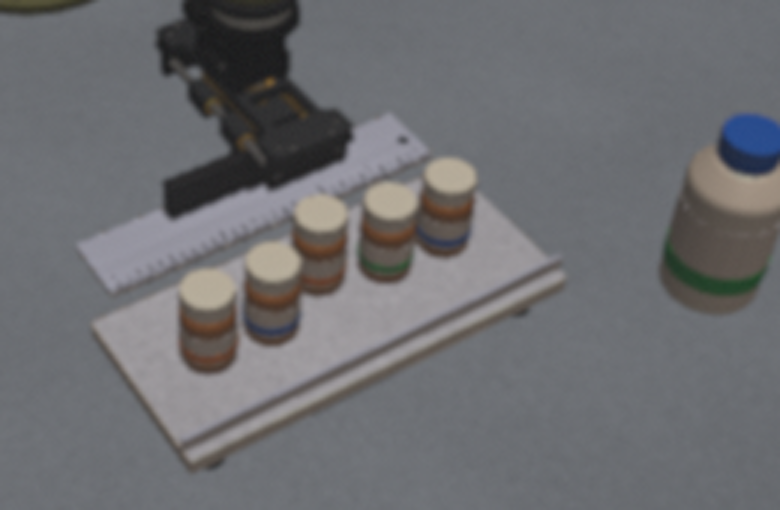

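Request:
{"name": "move_arm", "arguments": {"increments": "4.5 -1 0 0 0 -0.15 255;4 -1 0 0 0 0 255;4 -1 0 0 0 0 255;4 0.2 0 0 0 0 255;4 0.5 0 0 0 0 255;4 0.5 0 0 0 0 255;3.5 0.5 0 0 0 0 255;2 0.3 0 0 0 0 255"}}

```text
time: 8.42
position: [0.5142, 0.0357, 0.065]
tool_rot: [2.081, 2.353, 0.0]
ft_force: [-0.1, -0.5, -2.3]
grip_width: 0.157
grip_force: 50.0
```

Request:
{"name": "move_arm", "arguments": {"increments": "0 0 0 0 0 0 255;0 0 0 0 0 0 255;2 0.25 0 0 0 0 255;2 0.25 0 0 0 0 255;2 0.25 0 0 0 0 255;2 0.25 0 0 0 0 255;2 0.25 0 0 0 0 255;2 0.25 0 0 0 0 255"}}

```text
time: 9.08
position: [0.5255, 0.0371, 0.0649]
tool_rot: [-2.081, -2.353, 0.001]
ft_force: [-0.6, -0.8, -2.2]
grip_width: 0.151
grip_force: 50.0
```

```bash
python3 st.py
```

```text
t 9.0833 pos [0.5255 0.0371 0.0649] stand xy mm [-95.4   1.4] yaw 7.02 toolz [-0.001 -0.    -1.   ] Fx,Fy,Fz [-0.68 -0.7  -2.19] T [-0.075  0.229 -0.023] 0.15106325245233237
```

Request:
{"name": "move_arm", "arguments": {"increments": "2.4 0.3 0 0 0 0 255;2.4 0.3 0 0 0 0 255;2.4 0.3 0 0 0 0 255;2.4 0.3 0 0 0 0 255;2.4 0.3 0 0 0 0 255;2.4 0.3 0 0 0 0 255;2.4 0.3 0 0 0 0 255;2.4 0.3 0 0 0 0 255"}}

```text
time: 9.75
position: [0.5445, 0.0394, 0.0648]
tool_rot: [-2.081, -2.353, 0.001]
ft_force: [-3.3, 0.0, -2.1]
grip_width: 0.153
grip_force: 50.0
```

Request:
{"name": "move_arm", "arguments": {"increments": "2.4 0.3 0 0 0 0 255;2.4 0.3 0 0 0 0 255;2.4 0.3 0 0 0 0 255;2.4 0.3 0 0 0 0 255;2.4 0.3 0 0 0 0 255;2.4 0.3 0 0 0 0 255;2.4 0.3 0 0 0 0 255;2.4 0.3 0 0 0 0 255"}}

```text
time: 10.42
position: [0.5641, 0.0418, 0.0648]
tool_rot: [-2.081, -2.353, 0.0]
ft_force: [-3.1, 0.0, -3.0]
grip_width: 0.161
grip_force: 50.0
```

```bash
python3 st.py
cat > jars.py <<'E'
from m import *
import sys
p=ctrl.get_image("top"); save(p,sys.argv[1]); P=pts(p)
c=np.array([.6204,.0473]); e=np.radians(7.0); ex=np.array([np.cos(e),np.sin(e)]); ey=np.array([-ex[1],ex[0]])
X=np.c_[(P[:,:2]-c)@ex,(P[:,:2]-c)@ey]*1e3
g=(P[:,2]>.105)&(P[:,2]<.128)&(X[:,0]>-70)&(X[:,0]<80)&(abs(X[:,1])<150)
for y in(-115,-59,1.6,56.6,115):
    q=X[g&(abs(X[:,1]-y)<28)]
    if len(q): print(y,len(q),np.round(q.mean(0),1),np.round([q[:,0].min(),q[:,0].max()],1))
m=(P[:,2]>.05)&(P[:,2]<.066)&(abs(X[:,1])<165)&(X[:,0]<50)&(X[:,0]>-110); q=X[m]
if len(q)>50: print("ruler",len(q),cv2.minAreaRect(q.astype(np.float32)))
E
python3 jars.py top3.png; python3 st.py
```

```text
t 10.4167 pos [0.5641 0.0418 0.0648] stand xy mm [-56.5   1.4] yaw 7.02 toolz [-0. -0. -1.] Fx,Fy,Fz [-3.08  0.4  -2.98] T [-0.133  0.723  0.026] 0.16117980891815822
-115 236 [  17.  -115.4] [-3.7 39.9]
-59 159 [ 16.1 -64.9] [-2.6 38.6]
115 243 [ 16.6 114.8] [-2.6 39.2]
ruler 1727 ((-19.961456298828125, -0.7395782470703125), (108.34220123291016, 321.53656005859375), 1.9845666885375977)
t 10.4667 pos [0.5648 0.042  0.065 ] stand xy mm [-55.8   1.5] yaw 7.03 toolz [ 0.001 -0.    -1.   ] Fx,Fy,Fz [-2.15  0.39 -4.14] T [-0.122  0.466 -0.036] 0.160195122281377
```

Request:
{"name": "move_arm", "arguments": {"increments": "2.4 0.3 0 0 0 0 255;2.4 0.3 0 0 0 0 255;2.4 0.3 0 0 0 0 255;2.4 0.3 0 0 0 0 255;2.4 0.3 0 0 0 0 255;2.4 0.3 0 0 0 0 255;2 0.25 0 0 0 0 255;1.5 0.2 0 0 0 0 255"}}

```text
time: 11.13
position: [0.5822, 0.0441, 0.065]
tool_rot: [2.081, 2.353, 0.0]
ft_force: [-2.9, -0.8, -3.3]
grip_width: 0.157
grip_force: 50.0
```

Request:
{"name": "move_arm", "arguments": {"increments": "0.3 0 0 0 0 0 255;0.3 0 0 0 0 0 255;0.3 0 0 0 0 0 255;0.3 0.1 0 0 0 0 255;0.3 0 0 0 0 0 255;0.3 0 0 0 0 0 255;0.3 0 0 0 0 0 255;0.3 0.1 0 0 0 0 255"}}

```text
time: 11.8
position: [0.5843, 0.0443, 0.065]
tool_rot: [2.081, 2.353, 0.0]
ft_force: [-3.6, -0.8, -2.7]
grip_width: 0.156
grip_force: 50.0
```

```bash
python3 st.py; python3 jars.py top4.png; python3 st.py
```

```text
t 11.8 pos [0.5843 0.0443 0.065 ] stand xy mm [-36.2   1.4] yaw 7.02 toolz [ 0. -0. -1.] Fx,Fy,Fz [-3.68 -0.37 -2.74] T [-0.181  0.73   0.027] 0.15597991564232164
-115 238 [  37.1 -115.1] [16.7 60.9]
-59 160 [ 36.5 -64.7] [17.9 59.2]
115 242 [ 36.9 115. ] [17.7 59.5]
ruler 1671 ((-17.74777603149414, -1.560760498046875), (320.2808837890625, 110.11695861816406), 89.16959381103516)
t 11.85 pos [0.5844 0.0443 0.065 ] stand xy mm [-36.1   1.4] yaw 7.02 toolz [ 0. -0. -1.] Fx,Fy,Fz [-2.01 -0.17 -2.2 ] T [-0.147  0.682  0.079] 0.1575874114686728
```

Request:
{"name": "move_arm", "arguments": {"increments": "0.5 0.1 0 0 0 0 255;0.5 0.1 0 0 0 0 255;0.5 0 0 0 0 0 255;0.5 0.1 0 0 0 0 255;0.3 0 0 0 0 0 255;0.3 0 0 0 0 0 255;0.3 0 0 0 0 0 255;0.3 0.1 0 0 0 0 255"}}

```text
time: 12.52
position: [0.5875, 0.0447, 0.065]
tool_rot: [2.081, 2.353, 0.0]
ft_force: [-3.0, 0.2, -2.5]
grip_width: 0.156
grip_force: 50.0
```

Request:
{"name": "move_arm", "arguments": {"increments": "0.2 0 0 0 0 0 255;0.2 0 0 0 0 0 255;0.2 0 0 0 0 0 255;0.2 0.1 0 0 0 0 255;0.2 0 0 0 0 0 255;0.2 0 0 0 0 0 255;0.2 0 0 0 0 0 255;0.2 0.1 0 0 0 0 255"}}

```text
time: 13.18
position: [0.5891, 0.0449, 0.065]
tool_rot: [2.081, 2.353, -0.0]
ft_force: [-2.7, 0.1, -2.9]
grip_width: 0.154
grip_force: 50.0
```

```bash
python3 st.py
```

```text
t 13.1833 pos [0.5891 0.0449 0.065 ] stand xy mm [-31.4   1.4] yaw 7.02 toolz [ 0. -0. -1.] Fx,Fy,Fz [-2.7   0.44 -2.88] T [-0.24   0.743  0.041] 0.15355866810538188
```

Request:
{"name": "move_arm", "arguments": {"increments": "0.2 0 0 0 0 0 255;0.2 0 0 0 0 0 255;0.2 0 0 0 0 0 255;0.2 0.1 0 0 0 0 255;0 0 0 0 0 0 255;0 0 0 0 0 0 255;0 0 0 0 0 0 255;0 0 0 0 0 0 255"}}

```text
time: 13.85
position: [0.5895, 0.045, 0.0648]
tool_rot: [-2.081, -2.353, 0.001]
ft_force: [-6.0, 0.3, -1.3]
grip_width: 0.157
grip_force: 50.0
```

```bash
python3 st.py
```

```text
t 13.85 pos [0.5895 0.045  0.0648] stand xy mm [-31.    1.5] yaw 7.02 toolz [-0.001 -0.    -1.   ] Fx,Fy,Fz [-5.97  1.   -1.34] T [-0.203  1.222 -0.006] 0.15693983325447056
```

Request:
{"name": "move_arm", "arguments": {"increments": "0.2 0 0 0 0 0 255;0.2 0 0 0 0 0 255;0.2 0 0 0 0 0 255;0.2 0.1 0 0 0 0 255;0 0 0 0 0 0 255;0 0 0 0 0 0 255;0 0 0 0 0 0 255;0 0 0 0 0 0 255"}}

```text
time: 14.52
position: [0.5895, 0.0449, 0.0646]
tool_rot: [-2.08, -2.352, 0.003]
ft_force: [-6.6, -0.8, -1.6]
grip_width: 0.155
grip_force: 50.0
```

```bash
python3 st.py; python3 jars.py top5.png; python3 st.py
```

```text
t 14.5167 pos [0.5895 0.0449 0.0646] stand xy mm [-30.9   1.4] yaw 7.02 toolz [-0.002 -0.    -1.   ] Fx,Fy,Fz [-6.65  0.05 -1.63] T [-0.161  1.549 -0.05 ] 0.1548975954027338
-115 238 [  42.2 -115.1] [22.2 64.9]
-59 168 [ 41.5 -63.8] [22.5 64.9]
115 244 [ 42.2 114.8] [23.3 66.1]
ruler 1693 ((-15.471435546875, -0.983551025390625), (321.9525451660156, 120.31330871582031), 87.6522216796875)
t 14.5667 pos [0.5895 0.0449 0.0646] stand xy mm [-30.9   1.4] yaw 7.02 toolz [-0.002 -0.    -1.   ] Fx,Fy,Fz [-5.76  0.29 -0.62] T [-0.278  1.61  -0.046] 0.15446276183016228
```

All jars met the lip at once: torque about z stayed near zero. Force is about 6.5 N, so I press slightly more and hold.

Request:
{"name": "move_arm", "arguments": {"increments": "0.2 0 0 0 0 0 255;0.2 0 0 0 0 0 255;0.2 0 0 0 0 0 255;0.1 0.1 0 0 0 0 255;0 0 0 0 0 0 255;0 0 0 0 0 0 255;0 0 0 0 0 0 255;0 0 0 0 0 0 255"}}

```text
time: 15.23
position: [0.5896, 0.0449, 0.0644]
tool_rot: [-2.08, -2.351, 0.005]
ft_force: [-6.9, -0.9, -0.9]
grip_width: 0.162
grip_force: 50.0
```

```bash
python3 st.py; python3 -c "
from h import *
for i in range(6): ctrl.get_image('top'); s=ctrl.get_state(); print(np.round(s['ft_force'],1),np.round(s['torque'],2))"
```

```text
t 15.2333 pos [0.5896 0.0449 0.0644] stand xy mm [-30.9   1.4] yaw 7.01 toolz [-0.004 -0.    -1.   ] Fx,Fy,Fz [-6.92 -0.01 -0.94] T [-0.263  1.85  -0.022] 0.16174793572446408
[-7.5 -1.5 -0.3] [-0.27  1.85 -0.05]
[-8.  -0.8 -1. ] [-0.26  1.82 -0.1 ]
[-7.3 -1.5 -1.1] [-0.28  1.83 -0.06]
[-7.9 -0.3 -0.5] [-0.26  1.82 -0.02]
[-8.7 -0.6 -1.5] [-0.24  1.88 -0.06]
[-7.4 -0.4 -2. ] [-0.26  1.84 -0.06]
```

Request:
{"name": "move_arm", "arguments": {"increments": "0.2 0 0 0 0 0 255;0.2 0 0 0 0 0 255;0 0 0 0 0 0 255;0 0 0 0 0 0 255;0 0 0 0 0 0 255;0 0 0 0 0 0 255;0 0 0 0 0 0 255;0 0 0 0 0 0 255"}}

```text
time: 16.2
position: [0.5896, 0.0449, 0.0642]
tool_rot: [-2.079, -2.351, 0.005]
ft_force: [-8.2, -1.2, -0.6]
grip_width: 0.157
grip_force: 50.0
```

```bash
python3 st.py; python3 -c "
from h import *
a=[]
for i in range(8): ctrl.get_image('top'); s=ctrl.get_state(); a.append(np.r_[s['ft_force'],s['torque']])
print(np.round(np.mean(a,0),2))"; python3 jars.py top6.png
```

```text
t 16.2 pos [0.5896 0.0449 0.0642] stand xy mm [-30.9   1.4] yaw 7.01 toolz [-0.005 -0.    -1.   ] Fx,Fy,Fz [-8.23 -0.15 -0.64] T [-0.224  1.95  -0.052] 0.15669771842028266
[-8.66 -1.   -0.57 -0.28  2.   -0.03]
-115 237 [  42.2 -115. ] [22.5 63.6]
-59 168 [ 41.3 -63.6] [22.6 64.4]
115 245 [ 42.2 114.8] [22.1 65.1]
ruler 1683 ((-5.569568634033203, -3.7415771484375), (327.0176086425781, 102.16085052490234), 85.12823486328125)
```

Force is 8.7 N, evenly shared, and it has been held. Now I draw the ruler straight back.

Request:
{"name": "move_arm", "arguments": {"increments": "-0.7 -0.1 0 0 0 0 255;-0.7 -0.1 0 0 0 0 255;-0.8 -0.1 0 0 0 0 255;-1 -0.1 0 0 0 0 255;-2 -0.2 0 0 0 0 255;-3 -0.4 0 0 0 0 255;-5 -0.6 0 0 0 0 255;-8 -1 0 0 0 0 255"}}

```text
time: 17.32
position: [0.5713, 0.0427, 0.0655]
tool_rot: [2.08, 2.352, 0.002]
ft_force: [0.9, -0.2, -2.6]
grip_width: 0.158
grip_force: 50.0
```

Request:
{"name": "move_arm", "arguments": {"increments": "-10 -1.2 0 0 0 0 255;-12 -1.5 0 0 0 0 255;-14 -1.7 0 0 0 0 255;-14 -1.7 0 0 0 0 255;-14 -1.7 0 0 0 0 255;-12 -1.5 0 0 0 0 255;-8 -1 0 0 0 0 255;-4 -0.5 0 0 0 0 255"}}

```text
time: 17.98
position: [0.481, 0.0317, 0.065]
tool_rot: [-2.081, -2.353, -0.0]
ft_force: [0.7, 0.5, -3.3]
grip_width: 0.16
grip_force: 50.0
```

```bash
python3 st.py; python3 jars.py top7.png
```

```text
t 17.9833 pos [0.481  0.0317 0.065 ] stand xy mm [-140.2    1.5] yaw 7.02 toolz [-0.     0.001 -1.   ] Fx,Fy,Fz [ 0.73  0.4  -3.31] T [-0.076  0.063 -0.001] 0.16011844656210664
-115 239 [  42.2 -115.1] [23.1 63.9]
-59 236 [ 42.1 -58.6] [22.4 63.8]
1.6 238 [42.1  1.6] [22.1 65.3]
56.6 238 [42.1 56.5] [21.9 63.6]
115 241 [ 42.2 114.8] [22.2 65.1]
ruler 710 ((-30.67633819580078, -1.531402587890625), (158.48680114746094, 320.167724609375), 0.022961772978305817)
```

All five jars stand at 42.1–42.2 mm in the stand frame, so the row is straight and seated. Next I lay the ruler in front of the stand.

Request:
{"name": "move_arm", "arguments": {"increments": "-8 -1 0 0 0 0 255;-10 -1 -4 0 0 0 255;-8 -1 -8 0 0 0 255;-4 -1 -10 0 0 0 255;0 0 -10 0 0 0 255;0 0 -8 0 0 0 255;0 0 -5 0 0 0 255;0 0 -3 0 0 0 255"}}

```text
time: 18.7
position: [0.4524, 0.0276, 0.0158]
tool_rot: [-2.081, -2.353, 0.002]
ft_force: [0.1, -0.2, -3.8]
grip_width: 0.164
grip_force: 50.0
```

Request:
{"name": "move_arm", "arguments": {"increments": "0 0 -1 0 0 0 255;0 0 -1 0 0 0 255;0 0 -0.5 0 0 0 255;0 0 -0.5 0 0 0 255;0 0 -0.5 0 0 0 255;0 0 0 0 0 0 255;0 0 0 0 0 0 255;0 0 0 0 0 0 255"}}

```text
time: 19.37
position: [0.4527, 0.0278, 0.0136]
tool_rot: [2.081, 2.353, 0.0]
ft_force: [-0.5, -0.3, -3.3]
grip_width: 0.158
grip_force: 50.0
```

```bash
python3 st.py
```

```text
t 19.3667 pos [0.4527 0.0278 0.0136] stand xy mm [-168.9    1.1] yaw 7.02 toolz [ 0.  0. -1.] Fx,Fy,Fz [-0.56 -0.19 -3.34] T [-0.064  0.074  0.026] 0.1582668055141371
```

Request:
{"name": "move_arm", "arguments": {"increments": "0 0 -0.4 0 0 0 255;0 0 -0.4 0 0 0 255;0 0 -0.4 0 0 0 255;0 0 -0.3 0 0 0 255;0 0 0 0 0 0 255;0 0 0 0 0 0 255;0 0 0 0 0 0 255;0 0 0 0 0 0 255"}}

```text
time: 20.03
position: [0.4527, 0.0279, 0.0128]
tool_rot: [-2.081, -2.353, -0.0]
ft_force: [-3.0, -0.4, 6.6]
grip_width: 0.156
grip_force: 50.0
```

```bash
python3 st.py
```

```text
t 20.0333 pos [0.4527 0.0279 0.0128] stand xy mm [-168.8    1.1] yaw 7.02 toolz [-0.  0. -1.] Fx,Fy,Fz [-3.07  0.01  6.64] T [-0.164  0.8    0.006] 0.15600409919775018
```

On the bench. Release gently.

Request:
{"name": "move_arm", "arguments": {"increments": "0 0 0.5 0 0 0 255;0 0 0 0 0 0 210;0 0 0 0 0 0 190;0 0 0 0 0 0 150;0 0 0 0 0 0 100;0 0 0 0 0 0 50;0 0 0 0 0 0 50;0 0 0 0 0 0 50"}}

```text
time: 20.7
position: [0.4526, 0.0278, 0.0125]
tool_rot: [2.081, 2.353, 0.0]
ft_force: [-0.4, -0.5, 0.2]
grip_width: 0.547
grip_force: 0.0
```

Request:
{"name": "move_arm", "arguments": {"increments": "0 0 0 0 0 0 50;0 0 0 0 0 0 50;0 0 0 0 0 0 50;0 0 0 0 0 0 50;0 0 2 0 0 0 50;0 0 5 0 0 0 50;0 0 10 0 0 0 50;0 0 20 0 0 0 50"}}

```text
time: 21.37
position: [0.451, 0.0274, 0.0489]
tool_rot: [-2.08, -2.352, 0.005]
ft_force: [0.8, -0.4, 0.3]
grip_width: 0.801
grip_force: 0.0
```

Request:
{"name": "move_arm", "arguments": {"increments": "0 0 25 0 0 0 50;0 0 25 0 0 0 50;0 0 25 0 0 0 50;0 0 25 0 0 0 50;0 0 20 0 0 0 50;0 0 10 0 0 0 50;0 0 0 0 0 0 50;0 0 0 0 0 0 50"}}

```text
time: 22.03
position: [0.4526, 0.0278, 0.1796]
tool_rot: [2.081, 2.353, 0.001]
ft_force: [-0.6, -0.1, -0.3]
grip_width: 0.807
grip_force: 0.0
```

```bash
python3 st.py; python3 jars.py top8.png; python3 -c "
from h import *
a=ctrl.get_image('scene'); save(a,'sc9.png')"
```

```text
t 22.0333 pos [0.4526 0.0278 0.1796] stand xy mm [-168.9    1.1] yaw 7.02 toolz [ 0.001  0.    -1.   ] Fx,Fy,Fz [-0.57 -0.03 -0.26] T [-0.065  0.066  0.009] 0.8068618998166651
-115 239 [  42.1 -115.2] [23.1 65.7]
-59 235 [ 42.1 -58.6] [21.9 64.1]
1.6 238 [42.1  1.7] [22.4 64.2]
56.6 240 [42.  56.6] [22.  63.9]
115 245 [ 42.  114.8] [22.9 65.3]
ruler 121 ((-4.452938079833984, -7.8829193115234375), (314.0881652832031, 108.34445190429688), 82.92781829833984)
```

View pics/sc9.png

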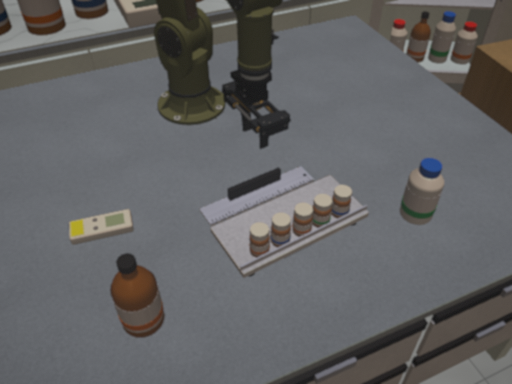

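The scene view shows the five jars in a straight row against the lip, (260, 238) to (342, 200). The ruler lies flat on the bench in front of the stand, the gripper is clear, and the meter and both bottles have not moved.

```bash
python3 -c "
from bench import ctrl
print(ctrl.close_job())"
```

```text
the job is handed in; nothing more can be done
None
```

The job is handed in: all five jars are upright in one straight row against the lip after being pressed together with about 8.7 N. The ruler lies flat on the bench, and the meter and both bottles were not touched.

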